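# Turn the air regulator up four clicks

## Task

The air scribe needs a little more pressure: with a fingertip, push the fin on the air regulator's click-stop dial round clockwise (seen from above) by exactly four clicks from where it stands now, never clicking on past the fourth, and leave it resting in that click stop. Only push the fin from one side, do not pinch it, and leave the air scribe, the dropper bottle and the tape measure where they are.

Things in the scene. Friction and masses are not known exactly. Their poses are not given: they have to be found in the camera images.
- regulator: Air regulator screwed to the bench (cannot move): round grey casting, 132 mm across, 46 mm high; small blank gauge in front (-x, out to 75 mm from the axis), a short air fitting on each side (+y, -y, out to 83 mm). Origin: centre of its underside, on the dial's vertical axis. On top a black dial 92 mm across (flat top 61 mm above the bench) in a ring of white lines, one per click stop.
- dial (a joint): Dial angle in rad, growing clockwise seen from above, 0 to 4.189. Eleven click stops 0.4189 rad (24 degrees) apart, the first at 0; starts resting in one of the first four. Fin direction: 2.094 - dial, counter-clockwise from the regulator's +x. Leaving a stop takes 0.15 N m (about 4 N on the fin); this fades to nothing half-way, then the dial snaps ahead of the finger into the next stop.
- fin_tip (a point): Top of the one upright fin on the dial, 40 mm from the axis, 86 mm above the bench; turns with the dial. The fin runs radially from 14 to 44 mm from the axis, 14 mm thick: a metal ridge between two black cheeks 21 mm high (dial_c3, the counter-clockwise one, to be pushed; dial_c4 in front). Nothing else on the dial rises over 64 mm: a finger can go down behind the fin and follow it round.
- air_scribe: Loose white pen-shaped air scribe, about 180 mm long, 23 mm thick, lying to the left of the regulator; origin under its middle. Bystander.
- dropper: Loose brown dropper bottle with black cap, 37 mm wide, 109 mm high, standing to the right of the regulator (another one stands farther back); origin at the centre of its underside. Bystander.
- tape_measure: Loose yellow tape measure, 34 x 83 x 64 mm, standing behind the regulator; origin at the centre of its underside. Bystander.

How it is judged (in metres and radians):
At the end, for the whole second after the job is handed in: The dial rests four click stops (96 degrees, within 9.6 degrees) from where it started; since it starts in one of the first four stops, only clockwise can lead there (distance of fin_tip from where it was at the start of the episode between 0.0548 and 0.0637 m and velocity of joint dial between -0.05 and 0.05 rad/s); the robot touches nothing.
It fails at once if the dial was clicked past the fourth click (distance of fin_tip from where it was at the start of the episode above 0.0667 m).
It fails at once if the fin was pinched: pressed by the fingers on both sides at once (contact force between the fingers and dial_c3 above 1.5 N and contact force between the fingers and dial_c4 above 1.5 N).
It fails at once if a bystander was moved by more than 15 mm (distance of any of air_scribe, dropper, tape_measure from where it was at the start of the episode above 0.015 m).
It also fails if it takes over 42 s, if anything falls off the work surface, if the arm or the gripper's body presses on something with over 40 N, if the wrist force passes 120 N, or if a joint passes its speed limit or range.

## Robot

A 6-joint arm with a two-finger parallel gripper is mounted at the origin on a cart in front of the work surface, level with it; the furniture and walls round the work are solid. World frame = base frame: x ahead of the robot, y to its left, z up, the work surface at z = 0. Lengths are in mm, angles in rad, forces in N, time in s.
With the tool pointing down it reaches from about 325 to 925 mm from the base axis. Payload 3.1 kg.
Tool frame: the origin (TCP) lies on the centre line of the jaws, within the pads' length; the fingertips stand 25 mm ahead of it and the grasp point (between the pads) lies 6 mm ahead of it; z points along the fingers, x is the direction in which the jaws open and shut, and the axes are right-handed (so a half turn about z gives the same grasp; the last joint's range is limited). The gripper opens to 85 mm and grips with 20 to 120 N. Pads are 22 mm wide; open, the fingers measure 114 mm over their backs; the gripper's body (76 mm by 85 mm) begins 54 mm behind the grasp point. The pads swing forward as they close: fully open they stand 13 mm farther back than shut.
Start: joints at [-1.33, 0.217, 1.613, -0, 1.311, -0.112], TCP at [215.976, -586.51, 230.5] pointing down, gripper open.
Joint ranges: [-2.75, 2.75], [-0.78, 2.1], [0.31, 2.55], [-1.13, 4.27], [0.13, 2.63], [-2.58, 2.58]. Speed limits (rad/s): [2.79, 2.79, 3.14, 3.14, 3.14, 3.14].

## Interface

Orientations are given as a rotation vector (axis times angle).
In Python, from plant import state, camera, job_done, boxes_of, pinpoint gives the robot as it stands. The module is installed in compiled form; this text tells all that it offers.
- The arm moves only by the tool apply_moves, never from a script. Its argument "commands" is a list of rows, each an object with "delta_pos": the shift along the tool's x, y, z in cm, a list of three; "turn": the turn, a rotation vector about the tool's x, y, z in rad, a list of three. In form: [{"delta_pos": [dx, dy, dz], "turn": [ax, ay, az]}, ...]. A call has 1 to 20 rows; each row is the pose to reach, as a shift and turn from the pose commanded when the call began, along the tool's axes at that moment; what a row does not reach only later rows make up. A row lasts 1/10 s, in which the tool goes at most 50 mm and 8.59 degrees, less where a joint would pass 70% of its speed; a pose out of reach is approached as far as the arm can. A call with a gripper value outside its range is refused whole. "fingers" is the opening, from 0 (shut) to 1 (fully open), set as the call begins (left out, the last holds). The fingers move at their own pace and stop on an object; "squeeze" is the grip in N (left out, the last holds). Time passes only in rows, so rows that repeat a pose let the fingers close. It gives the time, the measured TCP pose, the force and the opening at its end, in the units of the state.
- state(): the state, without advancing time (a new reading comes with each control period).
- camera(name): name is "side" or "top" or "wrist"; returns a dict with "img" (420x560x3 uint8, red, green, blue), "camera_matrix" (3x3 intrinsics, pixels), "distortion" ([k1, k2, p1, p2, k3] as OpenCV has them; the pictures are not rectified), "xyz" and "rotation" of the camera in the world; the wrist camera has in their place "tool_from_camera" (4x4, takes a point from camera to tool coordinates, whose origin is the TCP and whose axes are the tool frame's). Camera axes: x right, y down, z forward; pixel columns grow to the right and rows downward; lengths in mm; the calibration is good to about 2 mm. A picture is of the moment at which its call begins: read the wrist's pose just before it. There is no depth.
- job_done(): hands the job in, once; it reports no verdict.
Trained networks look in a picture, given as the dict that the camera call returned (one of the last four; its "shot" number tells which), for a name from the list of things; names that differ only in an ending like _2 or _b are one class to them, and where a whole thing is asked for, a point or a joint stands for the part that bears it (a point fixed in the world has none). Each returns a list of dicts, best first, with "conf" (0 to 1); they miss things now and then, are a little off and sometimes report something else, mostly with a low value. They report only what shows in the picture. A call takes as long as a camera call.
- boxes_of(query, picture): "point" ([x, y, z] in mm, in the coordinates of the camera as it stood for that picture, good to about 4 mm: the middle of the surface that is visible of it).
- pinpoint(query, picture): "point" ([x, y, z] in mm, in the coordinates of the camera as it stood for that picture, good to about 4 mm: a listed point, or the origin of a listed thing).
The state is a dict: "t": time; "joints": joint angles; "dq": joint speeds; "joint_torque": joint torques, N m; "ee_pos": TCP position; "eef_rot": TCP orientation; "ft_force": force on the tool from outside, world axes, zero at the start; "torque": the same for the moment, N m; "finger_gap": finger opening in mm.
Only numpy, scipy, OpenCV 4.12 (cv2) and the standard library are available. Lean on these libraries where they do the work, as an engineer would, in place of code of your own. Each camera call takes 0.05 s, during which the arm holds its last target.

## Working session

There is one attempt and no reset: what is moved stays moved. The work goes in short steps, Python scripts to look and compute and a tool call to move; the robot and the scene stay as the last step left them, time stands still between calls to the robot, and variables do not carry over. Pictures are saved under pics/ and viewed, and the job is handed in when it is done.

Besides the shell and the picture viewer there is one more tool, called after "Emit:" by a JSON object that holds its "fn" and its "kwargs", one argument or row to a line. apply_moves: Moves the arm, as the interface text tells. Its arguments: {"type":"object","properties":{"commands":{"type":"array","items":{"type":"object","properties":{"delta_pos":{"type":"array","items":{"type":"number"}},"turn":{"type":"array","items":{"type":"number"}}}}},"fingers":{"type":"number"},"squeeze":{"type":"number"}},"required":["commands"]}

```bash
mkdir -p pics; ls
cat > h.py <<'E'
import numpy as np, cv2
from plant import state, camera, job_done, boxes_of, pinpoint
from scipy.spatial.transform import Rotation as R
def w(pic,p):
    return np.array(pic["xyz"])+np.array(pic["rotation"]).reshape(3,3)@np.array(p)
def save(pic,n): cv2.imwrite(f"pics/{n}.png",pic["img"][:,:,::-1])
E
python3 - <<'E'
from h import *
s=state(); print({k:np.round(v,3) for k,v in s.items()})
for c in ["top","side"]:
    p=camera(c); save(p,c+"0"); print(c,p["xyz"],p["rotation"],p["camera_matrix"],p["distortion"])
    for q in ["regulator","fin_tip","air_scribe","dropper","tape_measure"]:
        print(q,[(np.round(w(p,d["point"])),round(d["conf"],2)) for d in pinpoint(q,p)])
E
```

```text
pics
{'t': np.float64(0.0), 'joints': array([-1.33 ,  0.218,  1.615,  0.   ,  1.311, -0.112]), 'dq': array([-0.001,  0.   ,  0.001,  0.002,  0.001, -0.   ]), 'joint_torque': array([-1.0000e-03, -3.9685e+01, -3.0385e+01, -0.0000e+00,  1.0000e-02,
        0.0000e+00]), 'ee_pos': array([ 215.771, -585.703,  229.177]), 'eef_rot': array([-2.575,  1.796,  0.003]), 'ft_force': array([ 0.122,  0.519, -0.254]), 'torque': array([-0.035, -0.037,  0.001]), 'finger_gap': np.float64(85.54)}
top [ 495.11567289 -233.0813073  1182.37447755] [-2.17361651  2.1859514  -0.07865793] [[417.84609456   0.         278.99047275]
 [  0.         417.84609456 209.80497164]
 [  0.           0.           1.        ]] [-0.09201212  0.          0.          0.          0.        ]Traceback (most recent call last):
  File "<stdin>", line 6, in <module>
  File "h.py", line 5, in w
    return np.array(pic["xyz"])+np.array(pic["rotation"]).reshape(3,3)@np.array(p)
                                ~~~~~~~~~~~~~~~~~~~~~~~~~~~~~~~~~^^^^^
ValueError: cannot reshape array of size 3 into shape (3,3)
```

```bash
sed -i 's/np.array(pic\["rotation"\]).reshape(3,3)@np.array(p)/R.from_rotvec(pic["rotation"]).apply(p)/' h.py
python3 - <<'E'
from h import *
for c in ["top","side"]:
    p=camera(c); save(p,c+"0"); print(c,p["xyz"])
    for q in ["regulator","fin_tip","air_scribe","dropper","tape_measure"]:
        print(q,[(np.round(w(p,d["point"])),round(d["conf"],2)) for d in pinpoint(q,p)])
E
```

```text
top [ 495.11567289 -233.0813073  1182.37447755]
regulator [(array([ 560., -166.,   -3.]), 0.64)]
fin_tip [(array([ 558., -126.,   85.]), 0.69)]
air_scribe [(array([518.,  24.,  -5.]), 0.91)]
dropper [(array([ 618., -504.,   -0.]), 0.77)]
tape_measure []
side [  630.75759687 -1122.90291521   497.67457282]
regulator [(array([ 565., -168.,    3.]), 0.8), (array([ 562., -126.,   85.]), 0.26)]
fin_tip [(array([ 557., -127.,   84.]), 0.93)]
air_scribe [(array([517.,  25.,   1.]), 0.69)]
dropper [(array([ 619., -502.,   -3.]), 0.71)]
tape_measure [(array([ 698., -275.,   -1.]), 0.96)]
```

View pics/top0.png

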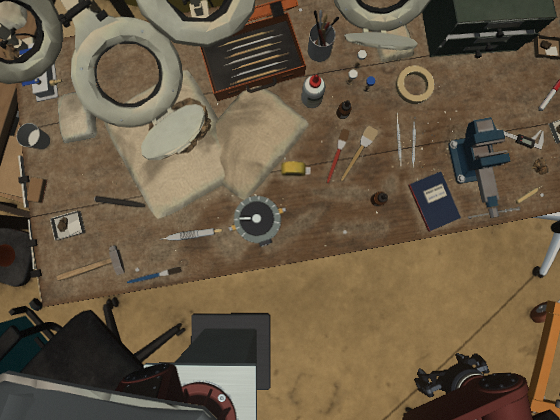

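View pics/side0.png

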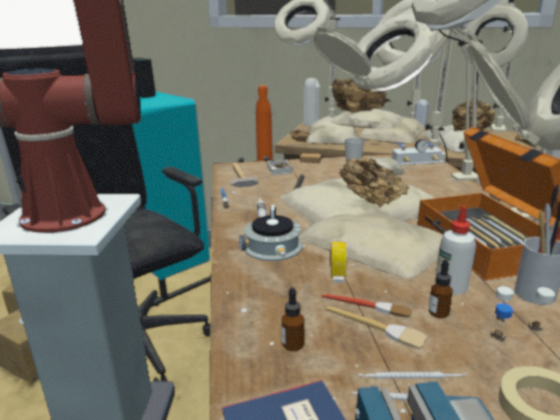

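```bash
cat >> h.py <<'E'
def to_tool(target, yaw_deg, s=None):
    "delta_pos cm & turn for target TCP pos with tool down, tool x at yaw"
    s=s or state(); Rt=R.from_rotvec(s["eef_rot"])
    y=np.radians(yaw_deg); x=np.array([np.cos(y),np.sin(y),0]); z=np.array([0,0,-1.]); 
    Rg=R.from_matrix(np.column_stack([x,np.cross(z,x),z]))
    return Rt.inv().apply(np.array(target)-s["ee_pos"])/10, (Rt.inv()*Rg).as_rotvec()
E
python3 - <<'E'
from h import *
p=camera("wrist"); print(np.round(p["tool_from_camera"],3).tolist(),p["camera_matrix"][0])
p=camera("top"); c=p["img"][170:270,190:340]; cv2.imwrite("pics/crop0.png",cv2.resize(c[:,:,::-1],None,fx=5,fy=5,interpolation=cv2.INTER_CUBIC))
print(to_tool([500,-167,330],-16))
E
```

```text
[[1.0, 0.0, -0.001, -0.306], [0.0, 0.96, 0.281, -71.305], [0.001, -0.281, 0.96, -143.828], [0.0, 0.0, 0.0, 1.0]] [337.1894956    0.         282.48812498]
(array([-29.55471799, -41.14937237,  -9.94772319]), array([ 2.42154401e-05, -8.28337623e-06, -9.38812180e-01]))
```

View pics/crop0.png

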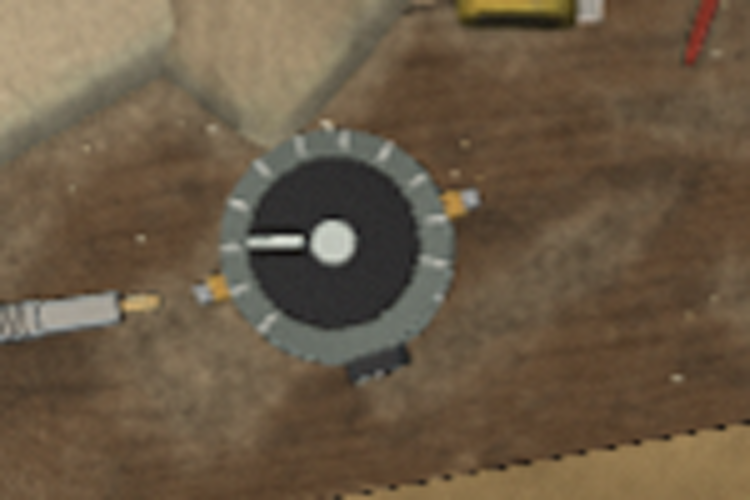

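Run:
```python
from h import *
print(to_tool([556,-117,300],7))
```

```text
(array([-32.31234461, -48.13195846,  -6.94789203]), array([ 2.63901351e-05, -3.42011769e-06, -1.34023791e+00]))
```

Emit:
{"fn": "apply_moves", "kwargs": {
  "commands": [
    {"delta_pos":[0,0,-5],"turn":[0,0,0]},
    {"delta_pos":[-32.3,-48.1,-6.9],"turn":[0,0,-1.34]},
    {"delta_pos":[-32.3,-48.1,-6.9],"turn":[0,0,-1.34]},
    {"delta_pos":[-32.3,-48.1,-6.9],"turn":[0,0,-1.34]},
    {"delta_pos":[-32.3,-48.1,-6.9],"turn":[0,0,-1.34]},
    {"delta_pos":[-32.3,-48.1,-6.9],"turn":[0,0,-1.34]},
    {"delta_pos":[-32.3,-48.1,-6.9],"turn":[0,0,-1.34]},
    {"delta_pos":[-32.3,-48.1,-6.9],"turn":[0,0,-1.34]},
    {"delta_pos":[-32.3,-48.1,-6.9],"turn":[0,0,-1.34]},
    {"delta_pos":[-32.3,-48.1,-6.9],"turn":[0,0,-1.34]},
    {"delta_pos":[-32.3,-48.1,-6.9],"turn":[0,0,-1.34]},
    {"delta_pos":[-32.3,-48.1,-6.9],"turn":[0,0,-1.34]},
    {"delta_pos":[-32.3,-48.1,-6.9],"turn":[0,0,-1.34]},
    {"delta_pos":[-32.3,-48.1,-6.9],"turn":[0,0,-1.34]},
    {"delta_pos":[-32.3,-48.1,-6.9],"turn":[0,0,-1.34]}
  ],
  "fingers": 0
}}

```text
t: 2.3
ee_pos: [555.8, -116.8, 299.4]
eef_rot: [3.135, 0.194, -0.001]
ft_force: [0.4, 0.0, -0.7]
finger_gap: -0.1
```

```bash
cat >> h.py <<'E'
def wcam(s,pic):
    T=np.array(pic["tool_from_camera"]); Rt=R.from_rotvec(s["eef_rot"])
    return Rt.as_matrix()@T[:3,:3], s["ee_pos"]+Rt.apply(T[:3,3])
def topdown(pic,Rc,tc,cx,cy,z,half=90,scale=3):
    "rectified view on plane z; col=-> -y world? here: col = (cy+half - y)*scale, row=(cx+half-x)*scale"
    n=int(2*half*scale); v,u=np.mgrid[0:n,0:n]
    X=np.stack([cx+half-v/scale, cy+half-u/scale, np.full(u.shape,float(z))],-1).reshape(-1,3)
    rv,_=cv2.Rodrigues(Rc.T); t=-Rc.T@tc
    q,_=cv2.projectPoints(X,rv,t,np.array(pic["camera_matrix"]),np.array(pic["distortion"]))
    q=q.reshape(n,n,2).astype(np.float32)
    return cv2.remap(pic["img"],q[...,0],q[...,1],cv2.INTER_LINEAR)
E
python3 - <<'E'
from h import *
s=state(); p=camera("wrist"); save(p,"w1"); print(s["t"],s["ee_pos"],s["eef_rot"],s["finger_gap"],s["joints"])
Rc,tc=wcam(s,p)
for q in ["regulator","fin_tip"]:
    print(q,[(np.round(tc+Rc@d["point"],1),round(d["conf"],2)) for d in pinpoint(q,p)])
cv2.imwrite("pics/td1.png",topdown(p,Rc,tc,562,-167,46)[:,:,::-1])
E
```

```text
2.3 [ 555.80969476 -116.77929911  299.43149415] [ 3.13501676e+00  1.94256103e-01 -8.55425317e-04] -0.1247553077162911 [-3.30265183e-01  4.70271358e-02  1.67305729e+00 -7.36738730e-04
  1.42179637e+00 -4.53924146e-01]
regulator [(array([ 563.2, -163.7,   -0.6]), 0.77)]
fin_tip [(array([ 559.1, -124.1,   90.3]), 0.97)]
```

View pics/w1.png

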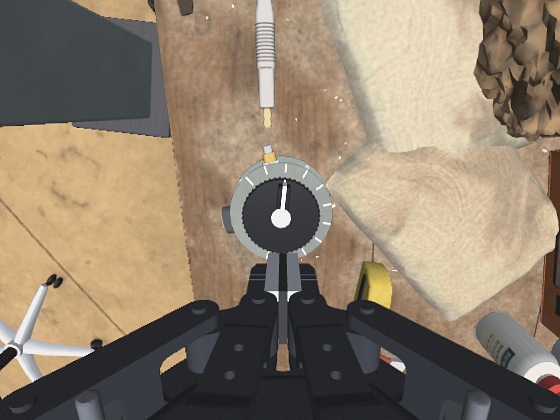

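View pics/td1.png

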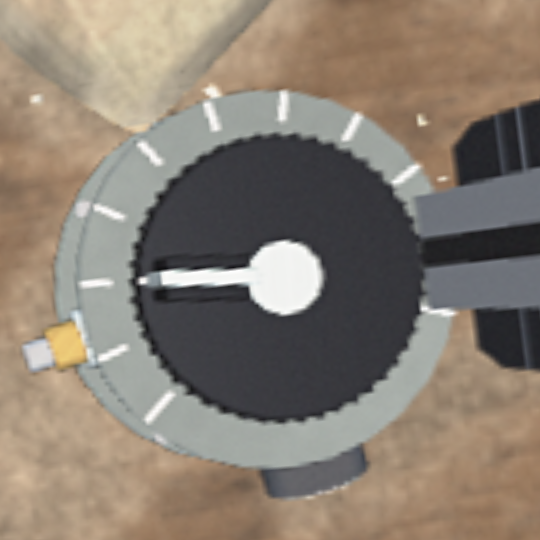

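Run:
```python
import numpy as np
from scipy.optimize import least_squares
P=np.array([(160,406),(113,353),(97,283),(110,212),(149,153),(212,115),(283,105),(352,127),(405,173)],float)
W=np.column_stack([562+90-P[:,1]/3,-167+90-P[:,0]/3])
k=np.arange(9)
f=lambda q:(np.column_stack([q[0]+q[2]*np.cos(q[3]-k*.41888),q[1]+q[2]*np.sin(q[3]-k*.41888)])-W).ravel()
r=least_squares(f,[562,-167,58,2.5]);print(r.x,np.degrees(r.x[3]-2*.41888),np.abs(r.fun).max())
```

```text
[ 559.53993102 -166.77757465   57.33606032    2.43716593] 91.63920934303162 0.815834712791343
```

```bash
cat >> h.py <<'E'
C=np.array([560.5,-166.8]); PHI0=91.6
def pose(a,off,z,r=34):
    "finger pose with fin assumed turned by a deg cw; off=distance finger centre behind fin centre plane"
    f=np.radians(PHI0-a); rad=np.array([np.cos(f),np.sin(f)]); push=np.array([np.sin(f),-np.cos(f)])
    p=C+r*rad-off*push
    return [p[0],p[1],z], PHI0-a-90
def cmd(a,off,z,r=34,s=None):
    d,t=to_tool(*pose(a,off,z,r),s); return np.round(d,2).tolist(),np.round(t,3).tolist()
E
python3 - <<'E'
from h import *
print(cmd(0,31,150),cmd(0,31,106))
E
```

```text
([-2.81, 1.21, 14.94], [0.0, 0.0, 0.093]) ([-2.81, 1.21, 19.34], [0.0, 0.0, 0.093])
```

Emit:
{"fn": "apply_moves", "kwargs": {
  "commands": [
    {"delta_pos":[-2.81,1.21,5],"turn":[0,0,0.093]},
    {"delta_pos":[-2.81,1.21,9.5],"turn":[0,0,0.093]},
    {"delta_pos":[-2.81,1.21,13.5],"turn":[0,0,0.093]},
    {"delta_pos":[-2.81,1.21,16],"turn":[0,0,0.093]},
    {"delta_pos":[-2.81,1.21,18],"turn":[0,0,0.093]},
    {"delta_pos":[-2.81,1.21,19.3],"turn":[0,0,0.093]},
    {"delta_pos":[-2.81,1.21,19.3],"turn":[0,0,0.093]},
    {"delta_pos":[-2.81,1.21,19.3],"turn":[0,0,0.093]}
  ]
}}

```text
t: 3.25
ee_pos: [529.7, -133.4, 107.3]
eef_rot: [3.141, 0.044, 0.002]
ft_force: [-0.2, -0.5, 1.4]
finger_gap: 0.1
```

Run:
```python
from h import *
s=state(); p=camera("side"); print(s["ee_pos"])
c=p["img"][160:270,210:340]; cv2.imwrite("pics/s2.png",cv2.resize(c[:,:,::-1],None,fx=5,fy=5,interpolation=cv2.INTER_CUBIC))
p=camera("wrist"); c=p["img"][90:300,180:390]; cv2.imwrite("pics/w2.png",cv2.resize(c[:,:,::-1],None,fx=2.8,fy=2.8,interpolation=cv2.INTER_CUBIC))
print(cmd(0,31,96))
# expected side pixel of the fingertip
p=camera("side"); Rc=R.from_rotvec(p["rotation"]).as_matrix()
for d in (25,38,12):
    X=s["ee_pos"]-[0,0,d]
    q,_=cv2.projectPoints(X[None],cv2.Rodrigues(Rc.T)[0],-Rc.T@p["xyz"],np.array(p["camera_matrix"]),np.array(p["distortion"])); print(d,q,(q-[210,160])*5)
```

```text
[ 529.70308323 -133.39729546  107.25675654]
([-0.21, 0.02, 1.23], [0.001, -0.003, 0.001])
25 [[[259.92326565 207.46128418]]] [[[249.61632825 237.30642088]]]
38 [[[260.11304198 212.75414179]]] [[[250.56520991 263.77070893]]]
12 [[[259.73148593 202.11489195]]] [[[248.65742966 210.57445973]]]
```

View pics/s2.png

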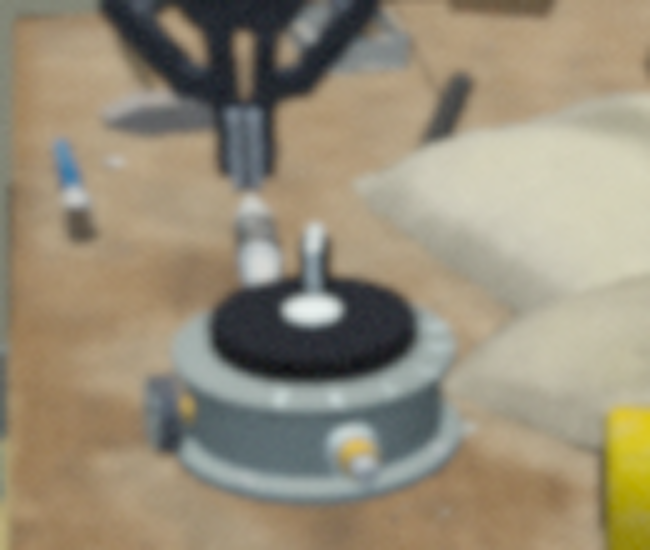

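View pics/w2.png

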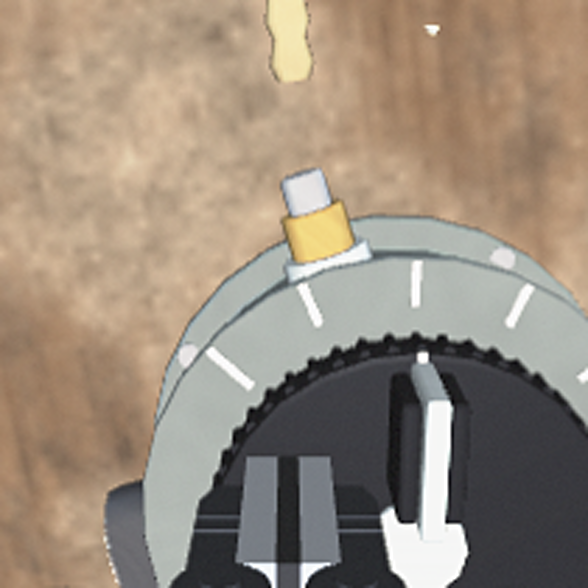

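Run:
```python
from h import *
p=camera("side"); Rc=R.from_rotvec(p["rotation"]).as_matrix()
for X in ([560.5,-166.8,64],[560.5,-166.8+40,86]):
    q,_=cv2.projectPoints(np.array([X]),cv2.Rodrigues(Rc.T)[0],-Rc.T@p["xyz"],np.array(p["camera_matrix"]),np.array(p["distortion"])); print((q-[210,160])*5)
p=camera("wrist"); T=np.linalg.inv(p["tool_from_camera"])
for y in (-11,11):
  for z in (0,12,25,38):
    q,_=cv2.projectPoints(np.array([[0,y,z]],float),cv2.Rodrigues(T[:3,:3])[0],T[:3,3],np.array(p["camera_matrix"]),np.array(p["distortion"])); print(y,z,q.ravel())
save(p,"w3")
c=camera("side")["img"][160:270,210:340]; cv2.imwrite("pics/s3.png",cv2.resize(c[:,:,::-1],None,fx=6,fy=5,interpolation=cv2.INTER_NEAREST))
```

```text
[[[313.96190541 305.18031103]]]
[[[318.50760868 224.38427476]]]
-11 0 [283.04238338 248.57740609]
-11 12 [283.02673651 239.09502498]
-11 25 [283.01201618 230.19344668]
-11 38 [282.99918361 222.44856992]
11 0 [283.02174543 291.0664299 ]
11 12 [283.00822993 279.14550993]
11 25 [282.99541377 267.88248385]
11 38 [282.98416198 258.02664675]
```

View pics/s3.png

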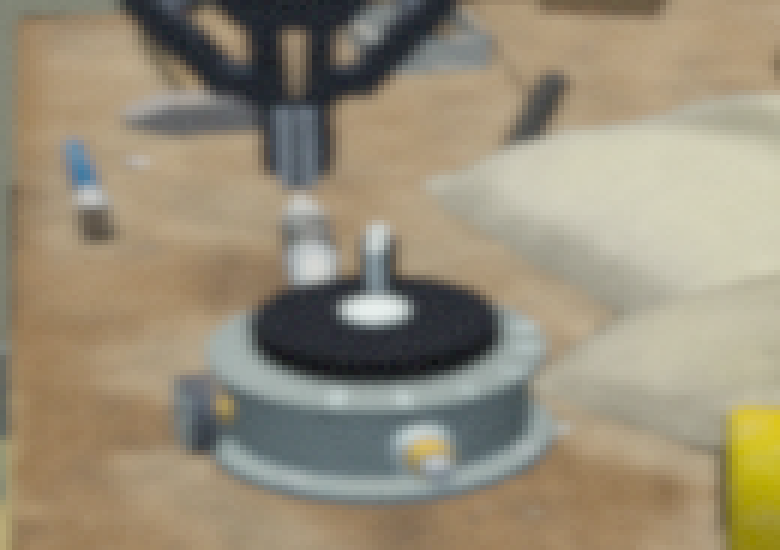

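Emit:
{"fn": "apply_moves", "kwargs": {
  "commands": [
    {"delta_pos":[-0.2,0,0.6],"turn":[0,0,0]},
    {"delta_pos":[-0.2,0,1.1],"turn":[0,0,0]},
    {"delta_pos":[-0.2,0,1.1],"turn":[0,0,0]},
    {"delta_pos":[-0.2,0,1.1],"turn":[0,0,0]}
  ]
}}

```text
t: 3.95
ee_pos: [526.9, -132.5, 94.9]
eef_rot: [-3.141, -0.046, 0.002]
ft_force: [0.5, -0.4, 0.2]
finger_gap: 0.1
```

Run:
```python
from h import *
s=state(); p=camera("side"); print(s["ee_pos"],s["ft_force"])
c=p["img"][160:270,210:340]; cv2.imwrite("pics/s4.png",cv2.resize(c[:,:,::-1],None,fx=5,fy=5,interpolation=cv2.INTER_CUBIC))
p=camera("wrist"); c=p["img"][90:340,180:390]; cv2.imwrite("pics/w4.png",cv2.resize(c[:,:,::-1],None,fx=2.4,fy=2.4,interpolation=cv2.INTER_CUBIC))
print(cmd(0,31,96))
p=camera("side"); Rc=R.from_rotvec(p["rotation"]).as_matrix()
for d in (0,25):
    X=s["ee_pos"]-[0,0,d]
    q,_=cv2.projectPoints(X[None],cv2.Rodrigues(Rc.T)[0],-Rc.T@p["xyz"],np.array(p["camera_matrix"]),np.array(p["distortion"])); print(d,(q-[210,160])*5)
```

```text
[ 526.93523876 -132.50259942   94.93907209] [ 0.47018831 -0.36667547  0.18427777]
([0.12, 0.1, -0.06], [-0.0, 0.0, 0.001])
0 [[[242.71287084 210.45055301]]]
25 [[[244.60338286 261.57180005]]]
```

View pics/s4.png

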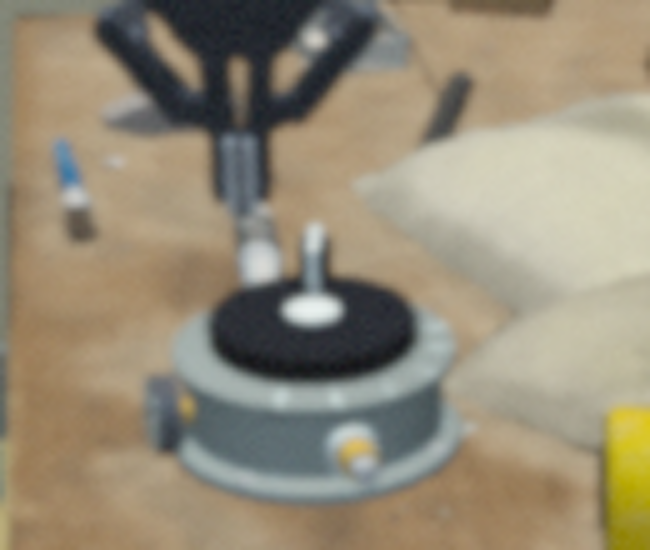

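View pics/w4.png

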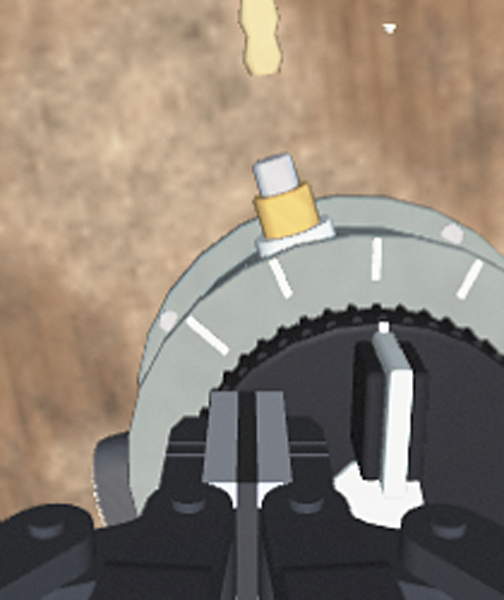

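```bash
cat >> h.py <<'E'
import json,os
# commanded pose log: x,y,z (mm), yaw (rad)
LOG="cmd.json"
def cur(): return json.load(open(LOG))
def adv(d,tz):
    x,y,z,a=cur(); c,s_=np.cos(a),np.sin(a)
    # tool x=(c,s), tool y=(s,-c), z down
    x+=10*(d[0]*c+d[1]*s_); y+=10*(d[0]*s_-d[1]*c); z-=10*d[2]
    json.dump([x,y,z,a-tz],open(LOG,"w"))
def go(a,off,z,r=34):
    "delta_pos (cm), turn z from commanded pose"
    (X,Y,Z),yd=pose(a,off,z,r); x,y,z0,w_=cur(); c,s_=np.cos(w_),np.sin(w_); dx,dy=X-x,Y-y
    return [round(v,2) for v in ((dx*c+dy*s_)/10,(dx*s_-dy*c)/10,(z0-Z)/10)], round(w_-np.radians(yd),3)
E
python3 - <<'E'
from h import *
json.dump([215.976,-586.51,230.5,-1.33+.112],open(LOG,"w"))
for d,t in (([-32.3,-48.1,-6.9],-1.34),([-2.81,1.21,19.3],.093),([-.2,0,1.1],0)): adv(d,t); print(cur())
print(go(0,31,86))
E
```

```text
[555.7472881438787, -117.20682320162246, 299.5, 0.12200000000000011]
[529.328689857908, -132.63658874114083, 106.5, 0.02900000000000011]
[527.3295307989696, -132.694580611816, 95.5, 0.02900000000000011]
([np.float64(0.12), np.float64(0.1), 0.95], np.float64(0.001))
```

Emit:
{"fn": "apply_moves", "kwargs": {
  "commands": [
    {"delta_pos":[0,0.1,0.4],"turn":[0,0,0]},
    {"delta_pos":[0,0.1,0.7],"turn":[0,0,0]},
    {"delta_pos":[0,0.1,0.9],"turn":[0,0,0]},
    {"delta_pos":[0,0.1,1.1],"turn":[0,0,0]},
    {"delta_pos":[0,0.1,1.1],"turn":[0,0,0]}
  ]
}}

```text
t: 4.6
ee_pos: [527.0, -133.6, 84.0]
eef_rot: [-3.141, -0.045, 0.001]
ft_force: [-0.1, 0.8, 0.3]
finger_gap: -0.2
```

Run:
```python
from h import *
adv([0,.1,1.1],0)
s=state(); print(cur(),s["ee_pos"],s["ft_force"])
```

```text
[527.3585267343071, -133.6941601412852, 84.5, 0.02900000000000011] [ 527.02357977 -133.56162793   84.0162725 ] [-0.13168859  0.8067028   0.32277059]
```

Run:
```python
from h import *
p=camera("side")
c=p["img"][160:270,210:340]; cv2.imwrite("pics/s5.png",cv2.resize(c[:,:,::-1],None,fx=5,fy=5,interpolation=cv2.INTER_CUBIC))
p=camera("wrist"); c=p["img"][90:340,180:390]; cv2.imwrite("pics/w5.png",cv2.resize(c[:,:,::-1],None,fx=2.4,fy=2.4,interpolation=cv2.INTER_CUBIC))
```

```text
(no output)
```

View pics/s5.png

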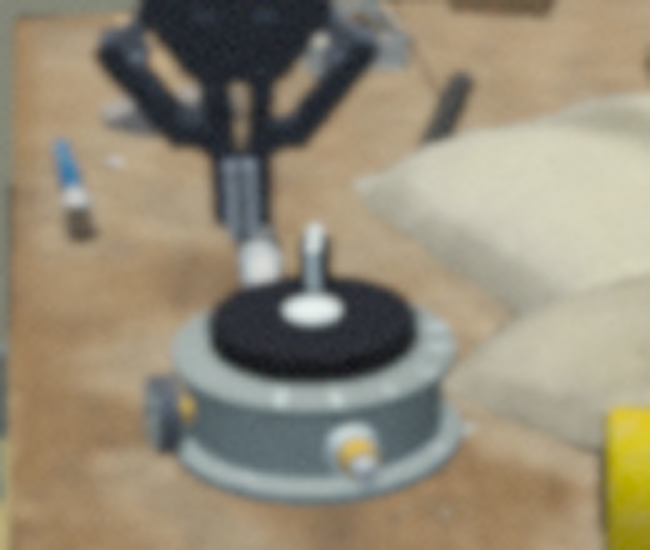

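View pics/w5.png

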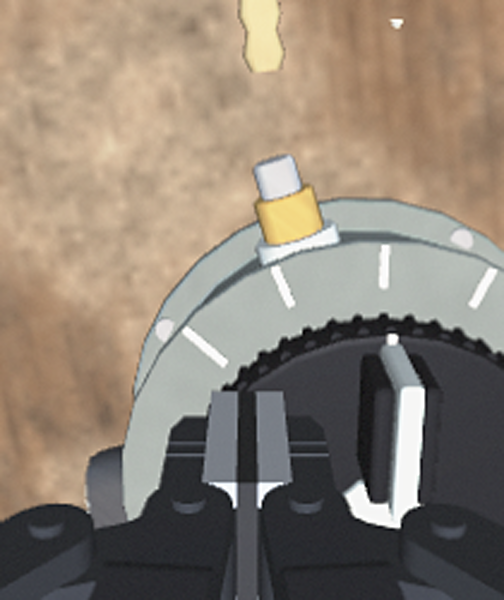

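Emit:
{"fn": "apply_moves", "kwargs": {
  "commands": [
    {"delta_pos":[0,0,0.3],"turn":[0,0,0]},
    {"delta_pos":[0,0,0.6],"turn":[0,0,0]},
    {"delta_pos":[0,0,0.8],"turn":[0,0,0]},
    {"delta_pos":[0,0,0.8],"turn":[0,0,0]}
  ]
}}

```text
t: 5.1
ee_pos: [526.9, -133.5, 76.0]
eef_rot: [-3.141, -0.046, 0.001]
ft_force: [0.5, 0.1, 0.3]
finger_gap: -0.4
```

Run:
```python
from h import *
adv([0,0,.8],0)
s=state(); print(cur(),s["ee_pos"],s["ft_force"])
print(go(0,31,71),go(0,23,71),go(0,21,71))
```

```text
[527.3585267343071, -133.6941601412852, 76.5, 0.02900000000000011] [ 526.93867887 -133.51268328   75.95217746] [0.54163618 0.09469448 0.31657381]
([np.float64(0.12), np.float64(0.0), 0.55], np.float64(0.001)) ([np.float64(0.92), np.float64(0.0), 0.55], np.float64(0.001)) ([np.float64(1.12), np.float64(0.0), 0.55], np.float64(0.001))
```

Down 5 mm more, then forward gently towards the fin.

Emit:
{"fn": "apply_moves", "kwargs": {
  "commands": [
    {"delta_pos":[0.1,0,0.3],"turn":[0,0,0]},
    {"delta_pos":[0.1,0,0.5],"turn":[0,0,0]},
    {"delta_pos":[0.1,0,0.5],"turn":[0,0,0]},
    {"delta_pos":[0.1,0,0.5],"turn":[0,0,0]}
  ]
}}

```text
t: 5.5
ee_pos: [528.3, -133.6, 71.4]
eef_rot: [-3.141, -0.046, 0.0]
ft_force: [-0.5, -0.2, 0.5]
finger_gap: 0.3
```

Run:
```python
from h import *
adv([0.1,0,.5],0)
s=state(); print(cur(),s["ee_pos"],s["ft_force"])
p=camera("side")
c=p["img"][160:270,210:340]; cv2.imwrite("pics/s6.png",cv2.resize(c[:,:,::-1],None,fx=5,fy=5,interpolation=cv2.INTER_CUBIC))
print(go(0,23,71),go(0,21,71))
```

```text
[528.3581062637763, -133.66516420594763, 71.5, 0.02900000000000011] [ 528.28346813 -133.62474143   71.38070679] [-0.46619665 -0.21616971  0.52171446]
([np.float64(0.82), np.float64(0.0), 0.05], np.float64(0.001)) ([np.float64(1.02), np.float64(0.0), 0.05], np.float64(0.001))
```

View pics/s6.png

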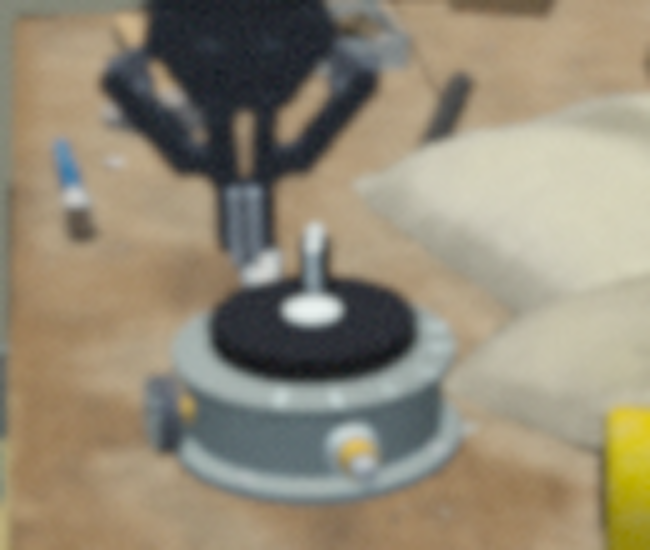

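Emit:
{"fn": "apply_moves", "kwargs": {
  "commands": [
    {"delta_pos":[0.2,0,0.15],"turn":[0,0,0]},
    {"delta_pos":[0.4,0,0.3],"turn":[0,0,0]},
    {"delta_pos":[0.6,0,0.3],"turn":[0,0,0]},
    {"delta_pos":[0.8,0,0.3],"turn":[0,0,0]},
    {"delta_pos":[0.9,0,0.3],"turn":[0,0,0]},
    {"delta_pos":[1.0,0,0.3],"turn":[0,0,0]},
    {"delta_pos":[1.0,0,0.3],"turn":[0,0,0]}
  ]
}}

```text
t: 6.25
ee_pos: [538.4, -133.4, 68.5]
eef_rot: [-3.141, -0.046, 0.0]
ft_force: [-0.6, -0.8, 0.5]
finger_gap: -0.5
```

Run:
```python
from h import *
adv([1.0,0,.3],0)
s=state(); print(cur(),s["ee_pos"],s["ft_force"])
p=camera("wrist"); c=p["img"][90:340,180:390]; cv2.imwrite("pics/w7.png",cv2.resize(c[:,:,::-1],None,fx=2.4,fy=2.4,interpolation=cv2.INTER_CUBIC))
print([go(a,21.5,68.5) for a in (4,8,12,15,18)])
```

```text
[538.3539015584685, -133.37520485257173, 68.5, 0.02900000000000011] [ 538.40097738 -133.36545989   68.51486978] [-0.6231945  -0.75001437  0.48282439]
[([np.float64(0.21), np.float64(-0.14), 0.0], np.float64(0.071)), ([np.float64(0.46), np.float64(-0.26), 0.0], np.float64(0.141)), ([np.float64(0.72), np.float64(-0.37), 0.0], np.float64(0.211)), ([np.float64(0.92), np.float64(-0.44), 0.0], np.float64(0.263)), ([np.float64(1.13), np.float64(-0.49), 0.0], np.float64(0.315))]
```

View pics/w7.png

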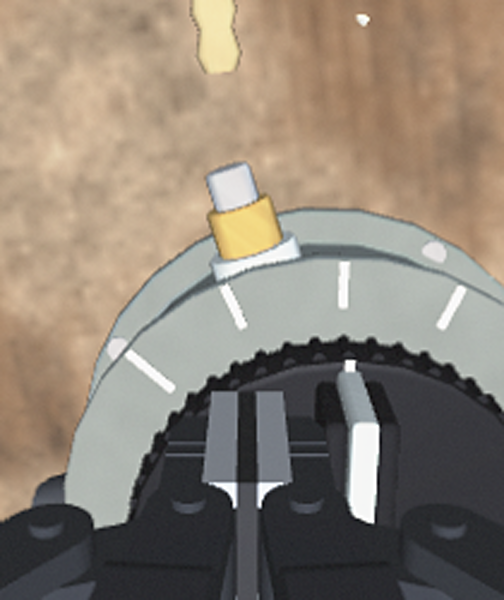

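Emit:
{"fn": "apply_moves", "kwargs": {
  "commands": [
    {"delta_pos":[0.1,-0.07,0],"turn":[0,0,0.035]},
    {"delta_pos":[0.21,-0.14,0],"turn":[0,0,0.071]},
    {"delta_pos":[0.33,-0.2,0],"turn":[0,0,0.106]},
    {"delta_pos":[0.46,-0.26,0],"turn":[0,0,0.141]},
    {"delta_pos":[0.59,-0.32,0],"turn":[0,0,0.176]},
    {"delta_pos":[0.72,-0.37,0],"turn":[0,0,0.211]},
    {"delta_pos":[0.72,-0.37,0],"turn":[0,0,0.211]}
  ]
}}

```text
t: 7.0
ee_pos: [545.4, -129.5, 68.5]
eef_rot: [3.129, -0.285, -0.0]
ft_force: [1.0, 0.1, -0.2]
finger_gap: -0.2
```

```bash
cat > look.py <<'E'
from h import *
import sys
n=sys.argv[1]
s=state(); print("t",s["t"],np.round(cur(),3),np.round(s["ee_pos"],1),"F",np.round(s["ft_force"],1),"Tq",np.round(s["torque"],2))
a=cur()[3]; print("F along push",np.round(s["ft_force"][0]*np.cos(a)+s["ft_force"][1]*np.sin(a),2))
pw=camera("wrist"); c=pw["img"][90:340,180:390]; cv2.imwrite(f"pics/w{n}.png",cv2.resize(c[:,:,::-1],None,fx=2.4,fy=2.4,interpolation=cv2.INTER_CUBIC))
Rc,tc=wcam(s,pw)
def rep(nm,P):
    v=P[:2]-C; print(nm,np.round(P,1),"turned",round(((PHI0-np.degrees(np.arctan2(v[1],v[0]))+180)%360)-180,1))
for d in pinpoint("fin_tip",pw): rep("wrist %.2f"%d["conf"],tc+Rc@d["point"])
for cn in ("side","top"):
    p=camera(cn)
    for d in pinpoint("fin_tip",p): rep(cn+" %.2f"%d["conf"],w(p,d["point"]))
E
python3 - <<'E'
from h import *
adv([.72,-.37,0],.211)
E
python3 look.py 8
```

```text
t 7.0 [ 5.45444e+02 -1.29468e+02  6.85000e+01 -1.82000e-01] [ 545.4 -129.5   68.5] F [ 1.   0.1 -0.2] Tq [ 0.03  0.07 -0.05]
F along push 0.99
wrist 0.71 [ 566.2 -119.6   89.6] turned 8.5
side 0.81 [ 570.5 -128.8   83.3] turned 16.3
```

View pics/w8.png

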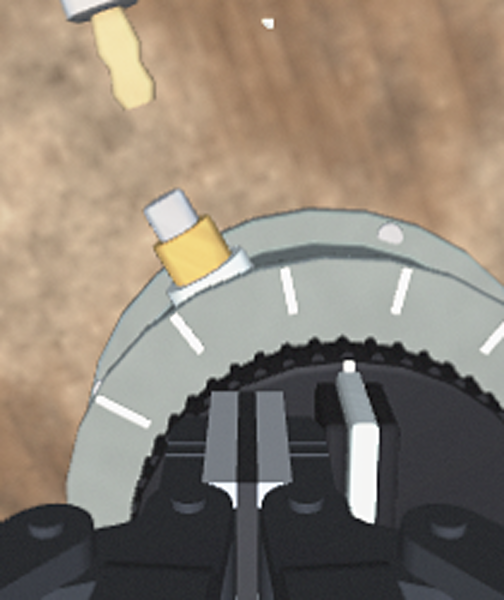

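Run:
```python
from h import *
print([go(a,21.5,68.5) for a in (14,16)])
```

```text
[([np.float64(0.12), np.float64(-0.07), 0.0], np.float64(0.034)), ([np.float64(0.25), np.float64(-0.14), 0.0], np.float64(0.069))]
```

Emit:
{"fn": "apply_moves", "kwargs": {
  "commands": [
    {"delta_pos":[0.12,-0.07,0],"turn":[0,0,0.034]},
    {"delta_pos":[0.25,-0.14,0],"turn":[0,0,0.069]},
    {"delta_pos":[0.25,-0.14,0],"turn":[0,0,0.069]},
    {"delta_pos":[0.25,-0.14,0],"turn":[0,0,0.069]}
  ]
}}

```text
t: 7.7
ee_pos: [548.2, -128.5, 68.5]
eef_rot: [3.117, -0.392, 0.0]
ft_force: [-0.6, -0.6, -0.3]
finger_gap: -0.3
```

```bash
python3 - <<'E'
from h import *
adv([.25,-.14,0],.069)
for a in range(20,65,4): print(a,go(a,21.5,68.5))
E
python3 look.py 9
```

```text
20 ([np.float64(0.24), np.float64(-0.14), 0.0], np.float64(0.07))
24 ([np.float64(0.49), np.float64(-0.27), 0.0], np.float64(0.14))
28 ([np.float64(0.75), np.float64(-0.37), 0.0], np.float64(0.21))
32 ([np.float64(1.02), np.float64(-0.46), 0.0], np.float64(0.28))
36 ([np.float64(1.29), np.float64(-0.53), 0.0], np.float64(0.349))
40 ([np.float64(1.57), np.float64(-0.58), 0.0], np.float64(0.419))
44 ([np.float64(1.85), np.float64(-0.61), 0.0], np.float64(0.489))
48 ([np.float64(2.13), np.float64(-0.62), 0.0], np.float64(0.559))
52 ([np.float64(2.41), np.float64(-0.62), 0.0], np.float64(0.629))
56 ([np.float64(2.69), np.float64(-0.59), 0.0], np.float64(0.698))
60 ([np.float64(2.96), np.float64(-0.54), 0.0], np.float64(0.768))
64 ([np.float64(3.24), np.float64(-0.47), 0.0], np.float64(0.838))
t 7.7 [ 5.48156e+02 -1.28544e+02  6.85000e+01 -2.51000e-01] [ 548.2 -128.5   68.5] F [-0.6 -0.6 -0.3] Tq [ 0.01  0.05 -0.03]
F along push -0.41
wrist 0.78 [ 575.6 -125.8   89.5] turned 21.8
wrist 0.51 [ 560.6 -162.1    1.2] turned 2.2
side 0.79 [ 576.1 -128.2   84.6] turned 23.5
side 0.44 [ 615.7 -504.6    0.8] turned 172.3
```

View pics/w9.png

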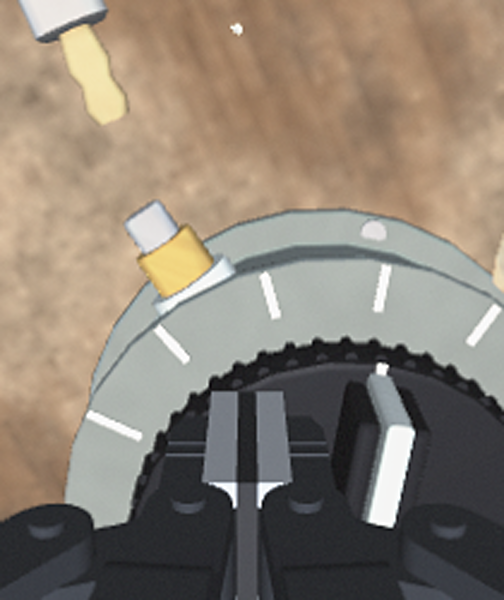

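First click done: the fin snapped ahead to the next line. Now clicks 2 and 3 slowly, to 64° (12° snap point + 4°).

Emit:
{"fn": "apply_moves", "kwargs": {
  "commands": [
    {"delta_pos":[0.24,-0.14,0],"turn":[0,0,0.07]},
    {"delta_pos":[0.49,-0.27,0],"turn":[0,0,0.14]},
    {"delta_pos":[0.62,-0.32,0],"turn":[0,0,0.175]},
    {"delta_pos":[0.75,-0.37,0],"turn":[0,0,0.21]},
    {"delta_pos":[0.88,-0.42,0],"turn":[0,0,0.245]},
    {"delta_pos":[1.02,-0.46,0],"turn":[0,0,0.28]},
    {"delta_pos":[1.15,-0.5,0],"turn":[0,0,0.315]},
    {"delta_pos":[1.29,-0.53,0],"turn":[0,0,0.349]},
    {"delta_pos":[1.43,-0.56,0],"turn":[0,0,0.384]},
    {"delta_pos":[1.57,-0.58,0],"turn":[0,0,0.419]},
    {"delta_pos":[1.57,-0.58,0],"turn":[0,0,0.419]},
    {"delta_pos":[1.57,-0.58,0],"turn":[0,0,0.419]}
  ]
}}

```text
t: 9.2
ee_pos: [564.7, -126.8, 68.5]
eef_rot: [2.967, -1.032, -0.0]
ft_force: [0.8, -0.1, -0.4]
finger_gap: 0.2
```

```bash
python3 - <<'E'
from h import *
adv([1.57,-.58,0],.419)
for a in range(44,69,4): print(a,go(a,21.5,68.5))
E
python3 look.py 10
```

```text
44 ([np.float64(0.24), np.float64(-0.14), 0.0], np.float64(0.07))
48 ([np.float64(0.49), np.float64(-0.27), 0.0], np.float64(0.14))
52 ([np.float64(0.75), np.float64(-0.37), 0.0], np.float64(0.21))
56 ([np.float64(1.02), np.float64(-0.46), 0.0], np.float64(0.279))
60 ([np.float64(1.29), np.float64(-0.53), 0.0], np.float64(0.349))
64 ([np.float64(1.56), np.float64(-0.58), 0.0], np.float64(0.419))
68 ([np.float64(1.84), np.float64(-0.61), 0.0], np.float64(0.489))
t 9.2 [ 564.804 -126.825   68.5     -0.67 ] [ 564.7 -126.8   68.5] F [ 0.8 -0.1 -0.4] Tq [-0.04  0.   -0.  ]
F along push 0.68
wrist 0.76 [ 586.3 -135.1   88.8] turned 40.7
side 0.91 [ 591.4 -137.3   85.1] turned 47.9
top 0.66 [ 590.1 -136.7   87.6] turned 46.1
```

View pics/w10.png

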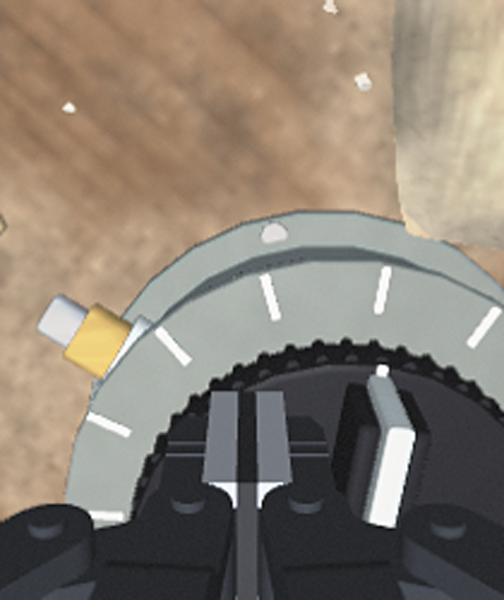

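Second click in. The picture relative to the tool is identical to the one after click 1; repeat for the third.

Emit:
{"fn": "apply_moves", "kwargs": {
  "commands": [
    {"delta_pos":[0.24,-0.14,0],"turn":[0,0,0.07]},
    {"delta_pos":[0.49,-0.27,0],"turn":[0,0,0.14]},
    {"delta_pos":[0.62,-0.32,0],"turn":[0,0,0.175]},
    {"delta_pos":[0.75,-0.37,0],"turn":[0,0,0.21]},
    {"delta_pos":[0.88,-0.42,0],"turn":[0,0,0.245]},
    {"delta_pos":[1.02,-0.46,0],"turn":[0,0,0.28]},
    {"delta_pos":[1.15,-0.5,0],"turn":[0,0,0.315]},
    {"delta_pos":[1.29,-0.53,0],"turn":[0,0,0.349]},
    {"delta_pos":[1.43,-0.56,0],"turn":[0,0,0.384]},
    {"delta_pos":[1.56,-0.58,0],"turn":[0,0,0.419]},
    {"delta_pos":[1.56,-0.58,0],"turn":[0,0,0.419]},
    {"delta_pos":[1.56,-0.58,0],"turn":[0,0,0.419]}
  ]
}}

```text
t: 10.7
ee_pos: [580.6, -132.0, 68.5]
eef_rot: [2.688, -1.626, -0.0]
ft_force: [-0.2, 0.2, 0.6]
finger_gap: 0.2
```

```bash
python3 - <<'E'
from h import *
adv([1.56,-.58,0],.419)
for a in range(68,91,4): print(a,go(a,21.5,68.5))
E
python3 look.py 11
```

```text
68 ([np.float64(0.25), np.float64(-0.14), 0.0], np.float64(0.07))
72 ([np.float64(0.5), np.float64(-0.27), 0.0], np.float64(0.14))
76 ([np.float64(0.76), np.float64(-0.37), 0.0], np.float64(0.21))
80 ([np.float64(1.02), np.float64(-0.46), 0.0], np.float64(0.279))
84 ([np.float64(1.3), np.float64(-0.53), 0.0], np.float64(0.349))
88 ([np.float64(1.57), np.float64(-0.58), 0.0], np.float64(0.419))
t 10.7 [ 580.634 -131.966   68.5     -1.089] [ 580.6 -132.    68.5] F [-0.2  0.2  0.6] Tq [0.   0.05 0.  ]
F along push -0.27
wrist 0.93 [ 598.2 -148.4   93. ] turned 65.6
wrist 0.73 [ 5.628e+02 -1.632e+02  2.000e-01] turned 33.8
side 0.65 [ 597.3 -147.1   85.3] turned 63.4
top 0.95 [ 597.4 -152.    88.2] turned 69.7
```

View pics/w11.png

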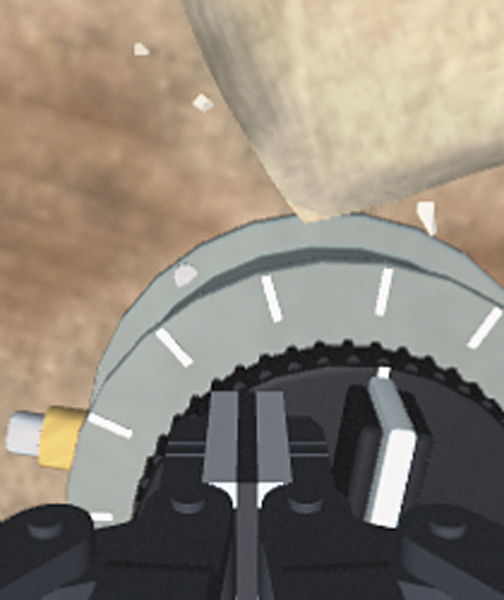

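Third click in, same relative picture. Fourth, the last one, stopping at 88° on the command.

Emit:
{"fn": "apply_moves", "kwargs": {
  "commands": [
    {"delta_pos":[0.25,-0.14,0],"turn":[0,0,0.07]},
    {"delta_pos":[0.5,-0.27,0],"turn":[0,0,0.14]},
    {"delta_pos":[0.63,-0.32,0],"turn":[0,0,0.175]},
    {"delta_pos":[0.76,-0.37,0],"turn":[0,0,0.21]},
    {"delta_pos":[0.89,-0.42,0],"turn":[0,0,0.245]},
    {"delta_pos":[1.02,-0.46,0],"turn":[0,0,0.279]},
    {"delta_pos":[1.16,-0.5,0],"turn":[0,0,0.315]},
    {"delta_pos":[1.3,-0.53,0],"turn":[0,0,0.349]},
    {"delta_pos":[1.43,-0.56,0],"turn":[0,0,0.384]},
    {"delta_pos":[1.57,-0.58,0],"turn":[0,0,0.419]},
    {"delta_pos":[1.57,-0.58,0],"turn":[0,0,0.419]},
    {"delta_pos":[1.57,-0.58,0],"turn":[0,0,0.419]}
  ]
}}

```text
t: 12.2
ee_pos: [593.0, -143.2, 68.5]
eef_rot: [2.291, -2.15, -0.0]
ft_force: [0.2, 0.2, -0.8]
finger_gap: 0.1
```

```bash
python3 - <<'E'
from h import *
adv([1.57,-.58,0],.419)
E
python3 look.py 12
```

```text
t 12.2 [ 593.048 -143.191   68.5     -1.508] [ 593.  -143.2   68.5] F [ 0.2  0.2 -0.8] Tq [0.01 0.04 0.07]
F along push -0.19
wrist 0.73 [ 601.5 -164.5   92. ] turned 88.3
side 0.77 [ 603.6 -167.6   84.4] turned 92.6
top 0.62 [ 600.2 -166.5   85.9] turned 91.1
```

View pics/w12.png

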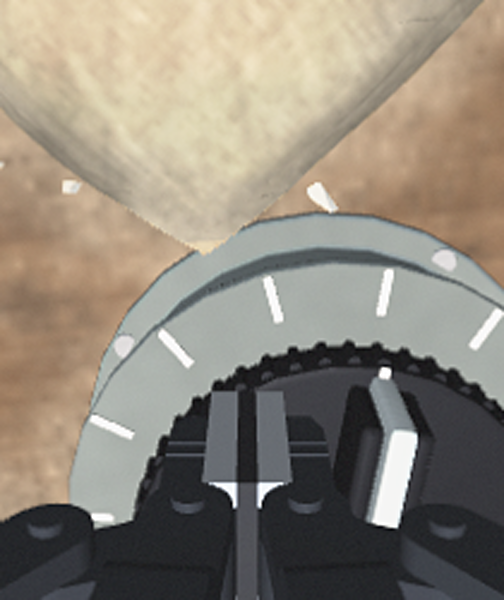

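Fourth click in and a gap to the fin shows. Back off from the fin, then rise.

Emit:
{"fn": "apply_moves", "kwargs": {
  "commands": [
    {"delta_pos":[-0.3,0,0],"turn":[0,0,0]},
    {"delta_pos":[-0.6,0,-1],"turn":[0,0,0]},
    {"delta_pos":[-0.8,0,-4],"turn":[0,0,0]},
    {"delta_pos":[-0.8,0,-8],"turn":[0,0,0]},
    {"delta_pos":[-0.8,0,-12],"turn":[0,0,0]},
    {"delta_pos":[-0.8,0,-16],"turn":[0,0,0]},
    {"delta_pos":[-0.8,0,-20],"turn":[0,0,0]},
    {"delta_pos":[-0.8,0,-22],"turn":[0,0,0]},
    {"delta_pos":[-0.8,0,-22],"turn":[0,0,0]},
    {"delta_pos":[-0.8,0,-22],"turn":[0,0,0]}
  ]
}}

```text
t: 13.5
ee_pos: [592.4, -134.9, 288.6]
eef_rot: [-2.29, 2.15, -0.001]
ft_force: [-0.5, 0.0, 0.4]
finger_gap: 0.5
```

```bash
python3 - <<'E'
from h import *
adv([-.8,0,-22],0)
E
python3 look.py 13
python3 - <<'E'
from h import *
s=state(); p=camera("wrist"); Rc,tc=wcam(s,p)
cv2.imwrite("pics/td13.png",topdown(p,Rc,tc,560.5,-166.8,46)[:,:,::-1])
for c in ["top","side"]:
    p=camera(c)
    for q in ["regulator","fin_tip","air_scribe","dropper","tape_measure"]:
        print(c,q,[(np.round(w(p,d["point"])),round(d["conf"],2)) for d in pinpoint(q,p)][:1])
E
```

```text
t 13.5 [ 592.546 -135.207  288.5     -1.508] [ 592.4 -134.9  288.6] F [-0.5  0.   0.4] Tq [-0.01 -0.03  0.  ]
F along push -0.04
wrist 0.91 [ 599.3 -164.1   87.4] turned 87.6
side 0.70 [ 602.5 -169.6   85.7] turned 95.4
top 0.93 [ 601.  -169.8   84.9] turned 95.8
top regulator []
top fin_tip [(array([ 600., -168.,   87.]), 0.68)]
top air_scribe [(array([519.,  23.,  -5.]), 0.56)]
top dropper [(array([ 617., -506.,   -1.]), 0.76)]
top tape_measure [(array([ 698., -277.,   -4.]), 0.94)]
side regulator [(array([ 565., -169.,    0.]), 0.56)]
side fin_tip [(array([ 599., -169.,   85.]), 0.77)]
side air_scribe [(array([517.,  25.,   6.]), 0.42)]
side dropper [(array([ 618., -505.,    1.]), 0.86)]
side tape_measure [(array([ 700., -271.,   -0.]), 0.95)]
```

View pics/td13.png

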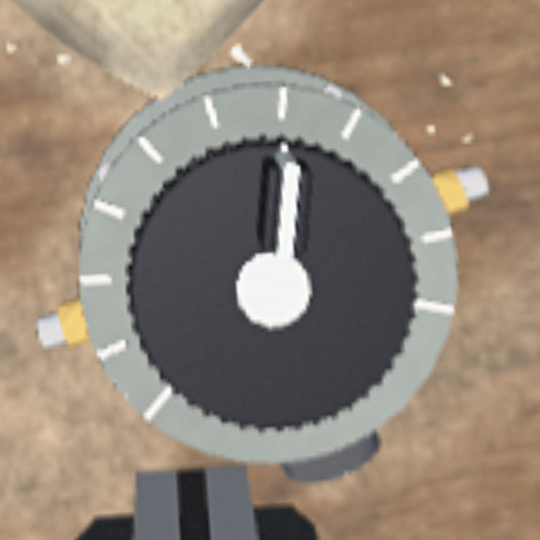

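The rectified view shows the fin at the 7th line, (283,100), counting from the first at (157,403). It started at the 3rd, so that is exactly four clicks, and nothing is touching.

```bash
python3 -c "
from plant import job_done; print(job_done())"
```

```text
the job is handed in; nothing more can be done
None
```

I turned the dial four clicks clockwise, from the 3rd line to the 7th, and handed the job in at about 14 s. I used the shut fingertips behind the fin's counter-clockwise side only. I pushed one click at a time and checked a picture after each, then backed off and rose clear to z ≈ 289 mm.

**Last checks**
- **Dial:** the rectified wrist picture shows the fin lined up with the 7th line. The top and side cameras put the turn at about 96° (95.8° and 95.4°). The wrist network said 87.6°, which disagrees by about 8° and is just inside the 9.6° tolerance. It is the noisier estimate, having read up to 8° low on several earlier checks too.
- **Force:** measured force was near zero (sensor noise) once the arm was clear, and the pushes showed no more than about 1 N where I read it.
- **Bystanders:** the air scribe, dropper bottle and tape measure were found within network noise (about 4 mm) of where they started. The tape measure's first position came from the side camera only, because the top camera missed it at the start.

**Disagreement with the description:** in the pictures the shut fingertips ended at about the TCP height, not 25 mm ahead of it. I went down in steps checked against the cameras, so this caused no contact.

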